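# Open the grinding-dust filter case

## Robot

A 6-joint arm with a two-finger parallel gripper is mounted at the origin on the work surface. World frame = base frame: x ahead of the robot, y to its left, z up, the work surface at z = 0. Lengths are in m, angles in degrees, forces in N, time in s.
With the tool pointing down it reaches from about 0.25 to 0.725 m from the base axis. Payload 9.7 kg.
Tool frame: the origin (TCP) lies between the finger pads; the fingertips stand 19 mm ahead of it and the grasp point (between the pads) is the TCP; z points along the fingers, y is the line along which they close (so a half turn about z gives the same grasp; the last joint's range is limited). The gripper opens to 85 mm and grips with 20 to 120 N. Pads are 22 mm wide; open, the fingers measure 114 mm over their backs; the gripper's body (76 mm by 85 mm) begins 54 mm behind the grasp point. The pads swing forward as they close: fully open they stand 13 mm farther back than shut.
Start: joints at [77.292, 4.979, 10.078, 95.1, 0, 90], TCP at [0.121, 0.537, 0.25] pointing down, gripper open.
Joint ranges: [-179.16, 179.16], [-48.56, 103.87], [-65.8, 70.77], [-126.05, 130.52], [-82.76, 87.17], [-180, 180]. Speed limits (degrees/s): [127.2, 127.2, 147.25, 180, 180, 180].

## Interface

Orientations are given as [roll, pitch, yaw] about the fixed x, y, z axes, in that order (R = Rz(yaw) Ry(pitch) Rx(roll)).
In Python, from workcell import telemetry, camera, calibration, workorder gives the robot as it stands.
- The arm moves only by the tool play_rows, never from a script. Its argument "increments" is a list of rows, each a list of 3 entries, a list of its own where there are three numbers: the shift along the tool's x, y, z in mm, then the turn, a rotation vector about the tool's x, y, z in degrees, then the closure, from 0 (fully open) to 1 (shut). In form: [[[x, y, z], [ax, ay, az], jaw], ...]. A call has 1 to 20 rows; each row is the pose to reach, as a shift and turn from the pose commanded when the call began, along the tool's axes at that moment; what a row does not reach only later rows make up. A row lasts 1/10 s, in which the tool goes at most 50 mm and 8.59 degrees, less where a joint would pass 70% of its speed; a pose out of reach is approached as far as the arm can. A call with a gripper value outside its range is refused whole. The fingers move at their own pace and stop on an object; "grip_force" is the grip in N (left out, the last holds). Time passes only in rows, so rows that repeat a pose let the fingers close. It gives the time, the measured TCP pose, the force, the opening and the grip force at its end, in the units of the state.
- telemetry.get_obs(): the state, without advancing time (a new reading comes with each control period).
- camera(name): name is "side" or "top" or "wrist"; returns (picture, depth): 480x640x3 uint8, red, green, blue; 480x640 float32, m along the optical axis (not along the pixel's ray), 0 where there is no reading.
- calibration(name): a dict with "vertical_fov" (degrees; the focal length in pixels is half the picture's height over the tangent of half this angle, whatever the lens; pixels are square), "cx", "cy" (the principal point, pixels), "rvec" (rotation vector, rad) and "tvec" (3), from world to camera coordinates, as OpenCV has them; the wrist camera has in their place "hand_eye" (4x4, takes a point from camera to tool coordinates, whose origin is the TCP and whose axes are the flange's). Camera axes: x right, y down, z forward; pixel columns grow to the right and rows downward; lengths in m; the calibration is good to about 2 mm. The wrist camera is an equidistant fisheye: a pixel r from the principal point sees the ray r / f radians off the axis. A picture is of the moment at which its call begins: read the wrist's pose just before it. calibration takes no time and is no camera call.
- workorder.job_done(): hands the job in; it is judged then, once.
The state is a dict: "time": time; "q": joint angles; "qd": joint speeds; "joint_efforts": joint torques, N m; "ee_pos": TCP position; "tcp_rot": TCP orientation; "wrist_force": force on the tool from outside, world axes, zero at the start; "torque": the same for the moment, N m; "opening": finger opening in m; "grasp_force": force on a finger pad.
Only numpy, scipy, OpenCV 4.12 (cv2) and the standard library are available. Lean on these libraries where they do the work, as an engineer would, in place of code of your own. Each camera call takes 0.05 s, during which the arm holds its last target. There are 200 camera calls.

## Task

Open the dust filter case on the bench for a filter check: press the red snap tab fully in with a fingertip, then push the yellow lid by its ridge along its runners, off its seat towards the tab, until the white filter is completely uncovered and the lid rests flat on the runners beyond. Do not lift or tilt the lid, and leave the jar and fitting on the case's ledge and the things on the bench where they are. Finish with the hand clear of everything.

Things in the scene. Friction and masses are not known exactly. Their poses are not given: they have to be found in the camera images.
- case: Fixed green steel filter case, 250 mm long (its x) by 130 mm wide (its y), deck 70 mm above the bench; origin at the centre of its underside, z up. The lid opens towards its +x. Rear wall at the -x end, top 83 mm. A dark inlet stub, lower than the deck, sticks out to x = -155 mm. Along the -y side (y = -65 to -150 mm) runs a parts ledge 30 mm high with the jar and the fitting.
- filter (a point): Centre of the filter mouth with white pleats, hidden under the seated lid: 86 by 64 mm, at case x = -65 mm, y = 0, z = 76 mm; it reaches from case x = -108 to -22 mm. Beside it, over x = -115 to -22 mm, dark steel lips (y beyond +-39 mm, tops 90.5 mm above the bench) hold the lid's side edges down: the seat.
- end_stop (a point): Middle of the top of the green end stop's inner face, at case x = +115 mm, 88 mm above the bench. From the seat to here run two runners (tops 78 mm) that carry the lid, between green side guides (y = +-47 to +-55 mm, tops 89 mm). The stop halts the lid's front edge after about 130 mm of travel.
- lid: Loose yellow lid plate 100 (x) by 90 (y) by 6 mm, about 0.25 kg, with an upright ridge near its rear (-x) edge. Origin at the centre of its underside, axes as the case's. Seated: case x = -65, y = 0, z = 78 mm, front edge 3 mm from the tab, which blocks it. Tab in, it slides over the tab at a few N; at x = +28 mm (93 mm of travel) the filter is just uncovered, at about +65 mm it meets the end stop.
- lid_ridge (a point): Middle of the top edge of the lid's ridge (8 mm thick in x, 56 mm wide in y, 24 mm tall): 35 mm to -x of the lid's origin and 30 mm above it, 108 mm above the bench. The rear face, to push on, is 4 mm farther to -x and reaches from 84 to 108 mm above the bench; behind it the plate (top 84 mm) goes on for another 11 mm.
- tab_top (a point): Centre of the top of the red snap tab, a block 40 mm (case x) by 44 mm (case y) with flat ribbed top, at case x = +8 mm, y = 0. It stands 88 mm above the bench when out and 75 mm when in, 5 mm above the deck.
- tab (a joint): Travel of the snap tab straight down in m: 0 out (blocks the lid), 0.013 fully in. It moves against a steady drag of about 4 N and stays where it is let go; the lid passes over it only beyond 0.010, so press it right to its stop.
- grease_jar: Bystander: small glass jar with black cap, 40 mm wide, 45 mm tall, on the case's ledge; origin at the centre of its underside.
- fitting: Bystander: brass hose fitting, 30 mm wide, 36 mm tall, on the case's ledge; origin at the centre of its underside.
- hammer: Bystander: hammer lying on the bench to the robot's right.
- wrench: Bystander: wrench lying on the bench before the case on the left.
- mug: Bystander: blue mug, 80 mm wide, 90 mm tall, on the bench to the left; origin at the centre of its underside.
- oil_can: Bystander: aluminium can with red band, 60 mm wide, 130 mm tall, on the bench to the left, beyond the mug; origin at the centre of its underside.
- tin: Bystander: blue tin, 72 mm wide, 62 mm tall, on the bench near the robot on the right; origin at the centre of its underside.
Mind the look-alikes: they are no part of the job. Of the things like the lid, leave any that is black; of the rest the larger one is meant.

How it is judged (in metres and radians):
On the way, in this order (a step that is already met when the one before it is completed fails the run):
1. the tab is pressed fully in while the lid is still seated (value of joint tab above 0.011 m and x of lid in the frame of case below -0.055 m), for 0.1 s.
2. the lid is pushed off its seat and the filter is uncovered (x of lid in the frame of case between 0.028 and 0.068 m), for 0.1 s.
At the end, for the whole second after the job is handed in: The tab is in (more than 11 mm), the lid has gone at least 93 mm along the runners so that the filter is uncovered, lies flat on the runners (height within 6 mm, tilt below 0.1 rad) and is still, and no bystander has moved 30 mm or more (all of step 2 and z of lid in the frame of case between 0.072 and 0.084 m and angle between lid's own z axis and vertical below 0.1 rad and value of joint tab above 0.011 m and linear speed of lid below 0.02 m/s and distance of each of grease_jar, fitting, hammer, wrench, mug, oil_can, tin from where it was at the start of the episode below 0.03 m); the robot touches nothing.
It fails at once if the lid is lifted more than 10 mm off its runners (z of lid in the frame of case above 0.088 m).
It fails at once if the lid is tilted by more than 0.2 rad (angle between lid's own z axis and vertical above 0.2 rad).
It fails at once if a bystander is moved by more than 30 mm (distance of any of grease_jar, fitting, hammer, wrench, mug, oil_can, tin from where it was at the start of the episode above 0.03 m).
It also fails if it takes over 38 s, if anything falls off the work surface, if the arm or the gripper's body presses on something with over 40 N, if the wrist force passes 120 N, or if a joint passes its speed limit or range.

## Working session

There is one attempt and no reset: what is moved stays moved. The work goes in short steps, Python scripts to look and compute and a tool call to move; the robot and the scene stay as the last step left them, time stands still between calls to the robot, and variables do not carry over. Pictures are saved under pics/ and viewed, at most 10 in all, crops included, and the job is handed in when it is done.

Besides the shell and the picture viewer there is one more tool, called as name(argument=value, ...) on one line, values as JSON. play_rows: Moves the arm, as the interface text tells. Its arguments: {"type":"object","properties":{"increments":{"type":"array"},"grip_force":{"type":"number"}},"required":["increments"]}

```bash
mkdir -p pics; ls; python3 - <<'E'
from workcell import telemetry, camera, calibration
import cv2,numpy as np
print(telemetry.get_obs())
for n in ["top","side"]:
    im,d=camera(n); np.savez(f"pics/{n}.npz",im=im,d=d); cv2.imwrite(f"pics/{n}0.png",im[:,:,::-1]); print(n,calibration(n),(d>0).mean())
print(calibration("wrist"))
E
```

```text
pics
{'time': 0.0, 'q': array([7.72918907e+01, 5.01086394e+00, 1.00330509e+01, 9.51007308e+01,
       8.92613595e-04, 9.00007693e+01]), 'qd': array([ 0.17162729, -0.03532122,  0.00999249,  0.02766405,  0.01615822,
        0.04136842]), 'joint_efforts': array([ 4.32127517e-04, -5.20390821e+01,  4.64803433e+01,  1.65902852e-02,
       -6.89592366e-05,  2.28279816e-06]), 'ee_pos': array([0.1209387 , 0.53631224, 0.24957277]), 'tcp_rot': array([-1.79921456e+02, -8.91558098e-04,  1.67291120e+02]), 'wrist_force': array([0.27090823, 0.12652534, 0.44987146]), 'torque': array([0.00183091, 0.06633205, 0.05024444]), 'grasp_force': 0.0, 'opening': 0.0854270190281401}
top {'vertical_fov': 53.89754958500381, 'cx': 319.46010615376514, 'cy': 236.4874798489924, 'rvec': array([ 2.09714849, -2.13096868,  0.22801824]), 'tvec': array([0.00657281, 0.52739863, 1.14903758])} 0.996064453125
side {'vertical_fov': 43.75601719345051, 'cx': 322.3371224846183, 'cy': 229.0550228036853, 'rvec': array([ 2.21363659, -0.59078332,  0.26312814]), 'tvec': array([-0.45035805,  0.23351086,  1.60421654])} 0.9946744791666666
{'vertical_fov': 65.70646984690485, 'cx': 317.3577353865219, 'cy': 244.45363528740015, 'hand_eye': array([[-1.01279257e-03, -9.55017110e-01, -2.96548972e-01,
         7.61835752e-02],
       [ 9.99999447e-01, -1.05144335e-03, -2.91540847e-05,
         7.45000548e-04],
       [-2.83961796e-04, -2.96548838e-01,  9.55017647e-01,
        -1.24612052e-01],
       [ 0.00000000e+00,  0.00000000e+00,  0.00000000e+00,
         1.00000000e+00]])}
```

View pics/top0.png

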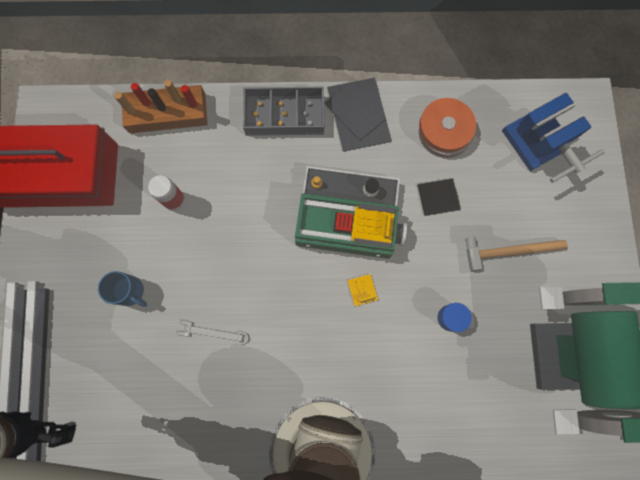

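View pics/side0.png

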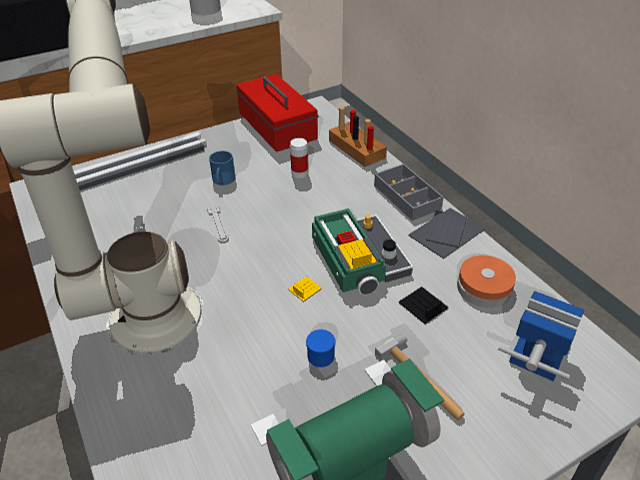

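The top view shows the case at about (348,226). The red tab is at (343,222) and the seated yellow lid at (374,226), so the case's +x points to image left (world +y). A smaller yellow decoy lies at (363,290) and a black one at (438,197). The side view agrees.

```bash
cat > h.py <<'E'
import numpy as np,cv2
from workcell import calibration
def cam(n):
    c=calibration(n); R=cv2.Rodrigues(c["rvec"])[0]; f=240/np.tan(np.radians(c["vertical_fov"]/2)); return c,R,c["tvec"],f
def cloud(n,d):
    c,R,t,f=cam(n); v,u=np.mgrid[:480,:640]
    P=np.stack([(u-c["cx"])/f*d,(v-c["cy"])/f*d,d],-1); return (P-t)@R
def onplane(n,u,v,z):
    c,R,t,f=cam(n); r=R.T@np.array([(u-c["cx"])/f,(v-c["cy"])/f,1]); o=-R.T@t; return o+r*(z-o[2])/r[2]
E
python3 - <<'E'
from h import *
for n in ["top","side"]:
    z=np.load(f"pics/{n}.npz"); im=z["im"]; W=cloud(n,z["d"]); h=cv2.cvtColor(im,cv2.COLOR_RGB2HSV)
    roi=(W[...,0]>.33)&(W[...,0]<.75)&(abs(W[...,1])<.25)
    H,S,V=h[...,0],h[...,1],h[...,2]
    for nm,m in [("yellow",(H>20)&(H<32)&(S>180)&(V>90)),("red",((H<6)|(H>174))&(S>150)),("green",(H>60)&(H<90)&(S>90))]:
        k,l,st,ce=cv2.connectedComponentsWithStats((m&roi).astype(np.uint8))
        for i in range(1,k):
            if st[i,4]<60: continue
            p=W[l==i]; print(n,nm,ce[i].round(1),st[i],"med",np.median(p,0).round(4),"z pct",np.percentile(p[:,2],[2,25,50,75,98]).round(4))
            if nm=="yellow":
                for lo,hi in [(.078,.09),(.1,.115)]:
                    q=p[(p[:,2]>lo)&(p[:,2]<hi)]
                    if len(q)>10: print("  z",lo,hi,len(q),cv2.minAreaRect((q[:,:2]*1000).astype(np.float32)),q.mean(0).round(4))
            if nm=="red": print(cv2.minAreaRect((p[:,:2]*1000).astype(np.float32)))
            if nm=="green":
                q=p[(p[:,2]>.05)]; print("  ",cv2.minAreaRect((q[:,:2]*1000).astype(np.float32)))
im=np.load("pics/top.npz")["im"]
cv2.imwrite("pics/topc.png",cv2.resize(im[160:265,285:420,::-1],None,fx=5.5,fy=5.5,interpolation=cv2.INTER_CUBIC))
E
```

```text
top yellow [371.9 225. ] [ 352  206   42   37 1132] med [ 0.5478 -0.1333  0.0841] z pct [0.079  0.0826 0.0841 0.086  0.1088]
  z 0.078 0.09 1030 ((547.52587890625, -134.0050048828125), (97.81732940673828, 88.44987487792969), 80.7753677368164) [ 0.5489 -0.1301  0.084 ]
  z 0.1 0.115 78 ((542.8729248046875, -169.56312561035156), (8.337882041931152, 56.09569549560547), 80.95497131347656) [ 0.5421 -0.1693  0.1073]
top yellow [361.9 289. ] [348 275  29  30 564] med [ 0.397  -0.1101  0.0042] z pct [-0.0004  0.0025  0.0042  0.0061  0.0215]
top red [343.8 221.4] [336 213  17  18 220] med [ 0.5584 -0.0632  0.0871] z pct [0.0828 0.086  0.0871 0.0887 0.0919]
((558.9810180664062, -62.87813949584961), (39.77847671508789, 44.446929931640625), 79.44652557373047)
side yellow [356.9 253.5] [338 240  40  30 678] med [ 0.548  -0.1403  0.0855] z pct [0.079  0.0833 0.0855 0.0888 0.109 ]
  z 0.078 0.09 523 ((548.6944580078125, -135.8150177001953), (111.29637145996094, 85.724853515625), 80.46710968017578) [ 0.5499 -0.1347  0.0846]
  z 0.1 0.115 82 ((542.599609375, -174.12469482421875), (15.507338523864746, 55.99144744873047), 79.39082336425781) [ 0.5429 -0.1749  0.106 ]
side yellow [304.4 288.3] [289 277  32  24 418] med [ 0.395  -0.1173  0.0055] z pct [-0.0008  0.0034  0.0055  0.008   0.0213]
side red [345.4 237. ] [337 231  19  13 168] med [ 0.5569 -0.0672  0.0882] z pct [0.071  0.0863 0.0882 0.0902 0.0944]
((562.1640625, -60.50953674316406), (65.82638549804688, 50.662845611572266), 61.325225830078125)
side green [342.7 249.8] [ 312  209   74   83 2079] med [ 0.5168 -0.0814  0.0702] z pct [0.02   0.0567 0.0702 0.0818 0.0921]
   ((552.9061279296875, -74.91368103027344), (259.56317138671875, 131.0028839111328), 83.19578552246094)
```

View pics/topc.png

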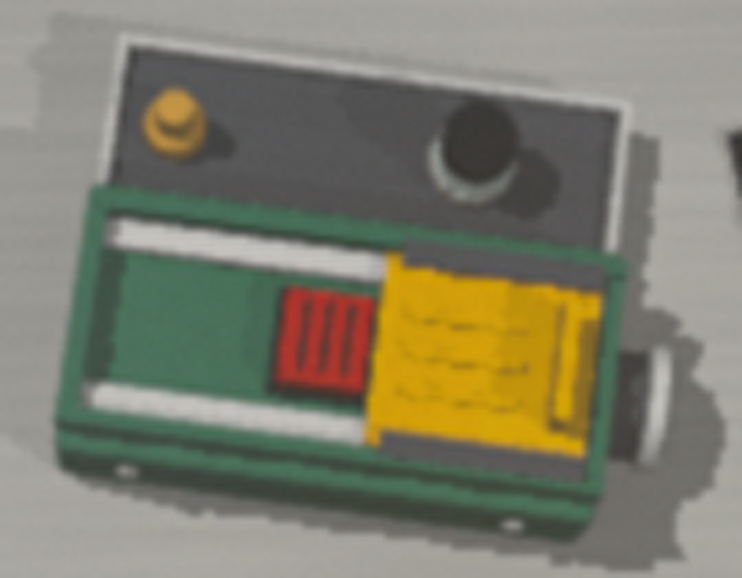

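Colour masks and depth give these world positions:

| Item | Position | Check |
|---|---|---|
| Tab top | (0.559, -0.063), z 0.088 | 40x44 mm |
| Lid | (0.548, -0.134) | 98x88 mm, top at 84 mm |
| Ridge | (0.543, -0.170), z 0.108 | 107.9 mm from the tab (108 expected) |

Case +x points at yaw of about 81°. I'm closing the fingers and moving above the tab.

play_rows(increments=[[[-17,-15,0],[0,0,0],1],[[-50,-44,0],[0,0,-1],1],[[-89,-78,0],[0,0,-2],1],[[-129,-112,0],[0,0,-3.7],1],[[-168,-147,0],[0,0,-3.7],1],[[-207,-181,0],[0,0,-3.7],1],[[-246,-215,0],[0,0,-3.7],1],[[-285,-249,0],[0,0,-3.7],1],[[-324,-284,0],[0,0,-3.7],1],[[-364,-318,0],[0,0,-3.7],1],[[-403,-352,0],[0,0,-3.7],1],[[-442,-386,0],[0,0,-3.7],1],[[-475,-416,10],[0,0,-3.7],1],[[-503,-440,30],[0,0,-3.7],1],[[-531,-465,55],[0,0,-3.7],1],[[-548,-479,80],[0,0,-3.7],1],[[-559,-489,95],[0,0,-3.7],1],[[-559,-489,100],[0,0,-3.7],1],[[-559,-489,100],[0,0,-3.7],1],[[-559,-489,100],[0,0,-3.7],1]], grip_force=20)

```text
time: 2.1
ee_pos: [0.5587, -0.0625, 0.1517]
tcp_rot: [180.0, 0.1, 171.1]
wrist_force: [-0.5, 0.6, 1.0]
opening: -0.0005
grasp_force: 0.0
```

play_rows(increments=[[[0,2,15],[0,0,0],1],[[0,2,30],[0,0,0],1],[[0,2,38],[0,0,0],1],[[0,2,42],[0,0,0],1],[[0,2,45],[0,0,0],1],[[0,2,48],[0,0,0],1],[[0,2,50],[0,0,0],1],[[0,2,52],[0,0,0],1],[[0,2,54],[0,0,0],1],[[0,2,54],[0,0,0],1]])

```text
time: 3.1
ee_pos: [0.5592, -0.0616, 0.0961]
tcp_rot: [-180.0, 0.0, 171.0]
wrist_force: [0.1, 0.2, 0.6]
opening: 0.0002
grasp_force: 0.1
```

play_rows(increments=[[[0,0,1],[0,0,0],1],[[0,0,2],[0,0,0],1],[[0,0,3],[0,0,0],1],[[0,0,4],[0,0,0],1],[[0,0,4],[0,0,0],1]])

```text
time: 3.6
ee_pos: [0.5593, -0.0616, 0.0938]
tcp_rot: [-180.0, 0.1, 171.0]
wrist_force: [-5.5, 1.2, 14.7]
opening: -0.0001
grasp_force: 7.2
```

play_rows(increments=[[[0,0,-15],[0,0,0],1],[[0,0,-40],[0,0,0],1],[[0,0,-65],[0,0,0],1],[[0,-20,-75],[0,0,0],1],[[0,-50,-75],[0,0,0],1],[[0,-80,-75],[0,0,0],1],[[0,-110,-75],[0,0,0],1],[[0,-130,-75],[0,0,0],1],[[0,-139,-75],[0,0,0],1],[[0,-139,-75],[0,0,0],1],[[0,-139,-75],[0,0,0],1]])

```text
time: 4.7
ee_pos: [0.5374, -0.1982, 0.1673]
tcp_rot: [180.0, -0.0, 171.0]
wrist_force: [0.6, 0.1, -0.1]
opening: -0.0002
grasp_force: 0.0
```

```bash
python3 - <<'E'
from h import *
from workcell import telemetry, camera
o=telemetry.get_obs(); print(o["ee_pos"],o["tcp_rot"],o["wrist_force"])
im,d=camera("top"); W=cloud("top",d); h=cv2.cvtColor(im,cv2.COLOR_RGB2HSV); H,S,V=[h[...,i] for i in range(3)]
roi=(W[...,0]>.45)&(W[...,0]<.65)&(abs(W[...,1]+.1)<.12)&(W[...,2]<.12)
r=((H<6)|(H>174))&(S>150)&roi; print("red",np.median(W[r],0),r.sum())
y=(H>20)&(H<32)&(S>180)&(V>90)&roi; print("yel",np.median(W[y],0),y.sum())
s,_=camera("side"); cv2.imwrite("pics/s1.png",cv2.resize(s[130:330,250:470,::-1],None,fx=3,fy=3))
E
```

```text
[ 0.53743574 -0.19824558  0.16733953] [ 1.79989357e+02 -2.69550140e-03  1.70998824e+02] [ 0.58148054  0.12396036 -0.13405591]
red [ 0.55843462 -0.062204    0.07472879] 212
yel [ 0.54742291 -0.12792782  0.08412437] 1002
```

View pics/s1.png

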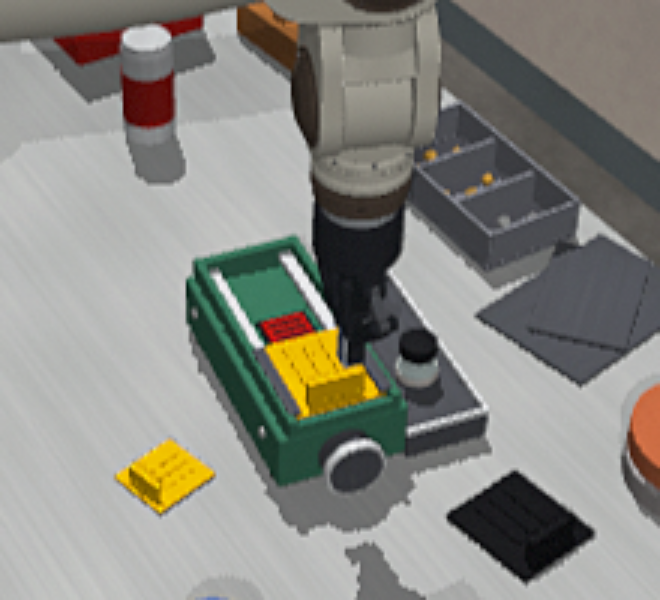

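The tab is in (red top at 75 mm, lid unmoved). In the side crop the fingertip appears at about (352,362), further right than I expected. I'll project the pose to check.

```bash
python3 - <<'E'
from h import *
from workcell import telemetry, camera
o=telemetry.get_obs(); p=o["ee_pos"]; print(o["time"],p,o["q"])
c,R,t,f=cam("side")
for q in [p,p-[0,0,.019],p+[0,0,.1],[.543,-.1696,.108]]:
    x=R@np.array(q)+t; u=x[:2]/x[2]*f+[c["cx"],c["cy"]]; print(q,"crop px",(u-[250,130])*3, x[2])
for n in ["side","top"]:
    s,d=camera(n); W=cloud(n,d)
    m=(W[...,2]>.115)&(W[...,2]<.19)&(abs(W[...,0]-.54)<.15)&(abs(W[...,1]+.17)<.15)
    print(n,m.sum(),W[m].min(0) if m.any() else 0,W[m].max(0) if m.any() else 0, np.median(W[m],0))
cv2.imwrite("pics/s2.png",cv2.resize(camera("side")[0][170:290,310:430,::-1],None,fx=5,fy=5))
E
```

```text
4.8 [ 0.53750739 -0.19788212  0.16735216] [-2.02142993e+01  7.21005819e+00  3.32591788e+00  8.61164337e+01
  6.95540761e-03 -1.12620707e+01]
[ 0.53750739 -0.19788212  0.16735216] crop px [346.94170706 345.18431954] 1.5648642838147897
[ 0.53750739 -0.19788212  0.14835216] crop px [346.07648619 361.23918425] 1.5771975107693512
[ 0.53750739 -0.19788212  0.26735216] crop px [351.73001357 256.33346529] 1.499952563001308
[0.543, -0.1696, 0.108] crop px [332.45036804 373.76970733] 1.6241898640293695
side 81 [ 0.52494002 -0.2177735   0.14980924] [ 0.54477257 -0.18867586  0.18785457] [ 0.53139671 -0.20775456  0.16844918]
top 0 0 0 [nan nan nan]
  return _methods._mean(a, axis=axis, dtype=dtype,
  ret = um.true_divide(
```

View pics/s2.png

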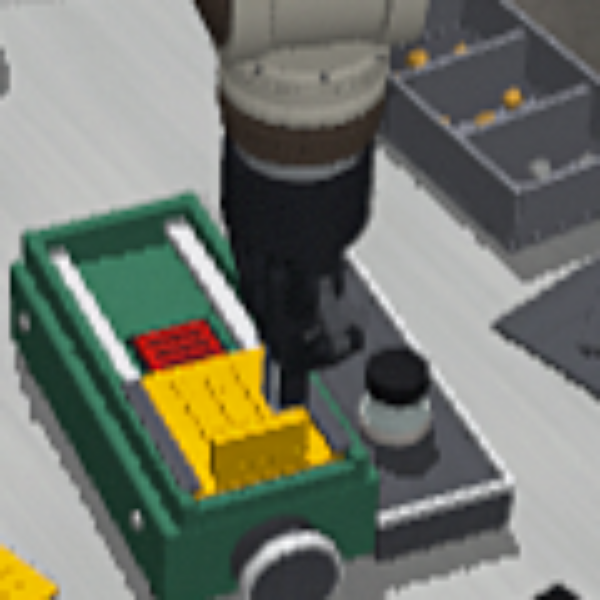

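The projection gives (346,361), matching the picture, and the depth puts the finger at y -0.218 to -0.189. It is behind the ridge as planned; the offset is just perspective. Now I'll descend and approach slowly.

play_rows(increments=[[[-1,0,15],[0,0,0],1],[[-1,0,30],[0,0,0],1],[[-1,0,42],[0,0,0],1],[[-1,0,50],[0,0,0],1],[[-1,0,54],[0,0,0],1],[[-1,0,56],[0,0,0],1],[[-1,0,56],[0,0,0],1],[[-1,3,56],[0,0,0],1],[[-1,6,56],[0,0,0],1],[[-1,8,56],[0,0,0],1],[[-1,10,56],[0,0,0],1],[[-1,12,56],[0,0,0],1],[[-1,14,56],[0,0,0],1],[[-1,16,56],[0,0,0],1],[[-1,18,56],[0,0,0],1],[[-1,20,56],[0,0,0],1]])

```text
time: 6.55
ee_pos: [0.5414, -0.1792, 0.1114]
tcp_rot: [-180.0, 0.0, 171.0]
wrist_force: [-0.6, -1.6, 1.0]
opening: -0.0002
grasp_force: 1.0
```

play_rows(increments=[[[0,3,0],[0,0,0],1],[[0,7,0],[0,0,0],1],[[0,11,0],[0,0,0],1],[[0,15,0],[0,0,0],1],[[0,19,0],[0,0,0],1],[[0,23,0],[0,0,0],1],[[0,27,0],[0,0,0],1],[[0,31,0],[0,0,0],1],[[0,35,0],[0,0,0],1],[[0,39,0],[0,0,0],1],[[0,43,0],[0,0,0],1],[[0,47,0],[0,0,0],1],[[0,51,0],[0,0,0],1],[[0,55,0],[0,0,0],1],[[0,59,0],[0,0,0],1],[[0,63,0],[0,0,0],1],[[0,67,0],[0,0,0],1],[[0,71,0],[0,0,0],1],[[0,75,0],[0,0,0],1],[[0,78,0],[0,0,0],1]])

```text
time: 8.55
ee_pos: [0.5537, -0.1018, 0.1113]
tcp_rot: [180.0, -0.0, 171.0]
wrist_force: [-1.1, -0.4, 2.5]
opening: 0.0002
grasp_force: 1.0
```

```bash
cat > m.py <<'E'
from h import *
from workcell import telemetry, camera
o=telemetry.get_obs(); print(o["ee_pos"],o["wrist_force"])
a=np.array([.155,.988])
for n in ["top","side"]:
    im,d=camera(n); W=cloud(n,d); h=cv2.cvtColor(im,cv2.COLOR_RGB2HSV); H,S,V=[h[...,i] for i in range(3)]
    y=(H>20)&(H<32)&(S>180)&(V>60)&(W[...,0]>.45)&(W[...,0]<.65)&(abs(W[...,1]+.1)<.2)&(W[...,2]>.07)&(W[...,2]<.115)
    # drop brass fitting: keep the biggest blob
    k,l,st,_=cv2.connectedComponentsWithStats(y.astype(np.uint8)); p=W[l==1+st[1:,4].argmax()]
    s=(p[:,:2]-[.559,-.0629])@a*1000+8
    print(n,len(p),"case x range",np.percentile(s,[1,99]).round(1),"z",np.percentile(p[:,2],[5,50]).round(4))
    cv2.imwrite(f"pics/m_{n}.png",cv2.resize(im[140:290,270:450,::-1],None,fx=3.5,fy=3.5))
E
python3 m.py
```

```text
[ 0.55366152 -0.10179759  0.11128255] [-1.06155476 -0.41077425  2.49711824]
top 627 case x range [20.7 70.7] z [0.0804 0.0838]
side 404 case x range [-31.5  71.5] z [0.0802 0.0851]
```

The lid's front edge is at case x of about 71, so the lid is at about +21 and flat. I'll push another 27 mm, then back off and rise.

play_rows(increments=[[[0,3,0],[0,0,0],1],[[0,6,0],[0,0,0],1],[[0,9,0],[0,0,0],1],[[0,12,0],[0,0,0],1],[[0,15,0],[0,0,0],1],[[0,18,0],[0,0,0],1],[[0,21,0],[0,0,0],1],[[0,24,0],[0,0,0],1],[[0,26,0],[0,0,0],1],[[0,27,0],[0,0,0],1],[[0,27,0],[0,0,0],1],[[0,20,0],[0,0,0],1],[[0,10,0],[0,0,0],1],[[0,0,0],[0,0,0],1],[[0,-5,-15],[0,0,0],1],[[0,-10,-45],[0,0,0],1],[[0,-30,-90],[0,0,0],1],[[0,-60,-130],[0,0,0],1],[[0,-90,-150],[0,0,0],1],[[0,-90,-150],[0,0,0],1]])

```text
time: 10.65
ee_pos: [0.5396, -0.1945, 0.266]
tcp_rot: [-179.9, 0.4, 170.8]
wrist_force: [0.1, -0.1, -0.3]
opening: -0.0
grasp_force: 0.0
```

```bash
python3 m.py
```

```text
[ 0.53961313 -0.19447187  0.266001  ] [ 0.07252527 -0.06407703 -0.30484923]
top 1312 case x range [ 2.4 97. ] z [0.0802 0.0842]
side 709 case x range [ -4.5 106.8] z [0.0792 0.085 ]
```

View pics/m_top.png

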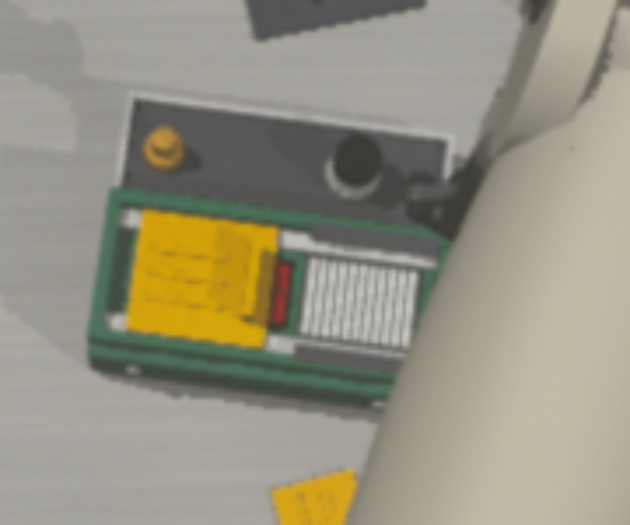

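View pics/m_side.png

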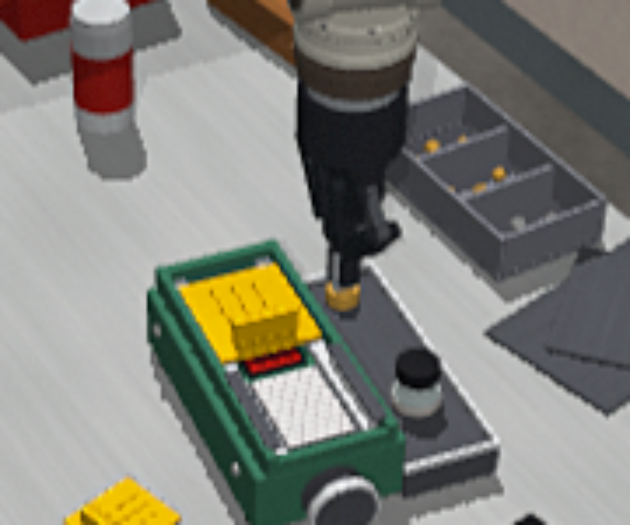

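The lid lies flat at case x of about +48 (top crop 125–280), and the white filter at (360,303) is fully uncovered. The tab is in, the jar and fitting are in place, and the hand is clear at 0.27 m.

```bash
python3 -c "
from workcell import workorder; print(workorder.job_done())"
```

```text
the job is handed in; nothing more can be done
None
```

I pressed the tab fully in and slid the lid about 113 mm along the runners; it now lies flat with the filter completely uncovered. The hand is clear of everything, the jar and fitting are still in place, and I handed the job in at about 11 s; it returned no verdict.

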